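Pull-test the toy ferries' dowels and clip them as checked

ROBOT

A 6-joint arm with a two-finger parallel gripper is mounted at the origin on the work surface. World frame = base frame: x ahead of the robot, y to its left, z up, the work surface at z = 0. Lengths are in m, angles in degrees, forces in N, time in s.
With the tool pointing down it reaches from about 0.3 to 0.75 m from the base axis. Payload 8.5 kg.
Tool frame: the origin (TCP) lies at the very end of the fingers, on their centre line; the grasp point (between the pads) lies 19 mm behind it (env.tcp_to_grasp is the distance from the TCP to the grasp point, in m); z points along the fingers, y is the line along which they close (so a half turn about z gives the same grasp; the last joint's range is limited). The gripper opens to 85 mm and grips with 20 to 120 N. Pads are 22 mm wide; open, the fingers measure 114 mm over their backs; the gripper's body (76 mm by 85 mm) begins 54 mm behind the grasp point. The pads swing forward as they close: fully open they stand 13 mm farther back than shut.
Start: joints at [54.7, 21.807, 74.336, -0, 83.858, -12.336], TCP at [0.215, 0.506, 0.231] pointing down, gripper open.
Joint ranges: [-178.18, 178.18], [-50.72, 133.34], [12.68, 142.11], [-81.47, 261.47], [9.98, 163.14], [-165.26, 165.26]. Speed limits (degrees/s): [136.94, 136.94, 180, 180, 180, 180].

INTERFACE

Orientations are given as a 3x3 rotation matrix whose columns are the frame's x, y, z axes.
In Python, from rig import status, get_image, env gives the robot as it stands.
- The arm moves only by the shell command python3 -m handwheel 'ROWS' [FORCE]. ROWS is text: rows parted by semicolons, each of 7 numbers parted by spaces: the shift along the world's x, y, z in cm, then the turn, a rotation vector about the world's x, y, z in degrees, then the opening, from 0 (shut) to 1 (fully open). In form: dx dy dz wx wy wz gripper; .... A call has 1 to 8 rows; each row is the pose to reach, as a shift and turn from the pose commanded when the call began; what a row does not reach only later rows make up. A row lasts 1/12 s, in which the tool goes at most 41.7 mm and 7.16 degrees, less where a joint would pass 70% of its speed; a pose out of reach is approached as far as the arm can. A call with a gripper value outside its range is refused whole. The fingers move at their own pace and stop on an object; FORCE is the grip in N (left out, the last holds). Time passes only in rows, so rows that repeat a pose let the fingers close. It gives the time, the measured TCP pose, the force, the opening and the grip force at its end, in the units of the state.
- status.observe(): the state, without advancing time (a new reading comes with each control period).
- get_image(name): name is "scene" or "top"; returns a dict with "color" (420x560x3 uint8, red, green, blue), "vertical_fov" (degrees; the focal length in pixels is half the picture's height over the tangent of half this angle, whatever the lens; pixels are square), "cx", "cy" (the principal point, pixels), "k1" (the pictures are not rectified: a ray, as slopes to the right and down, at radius r is drawn at 1 + k1 r^2 times it, then the intrinsics apply), "xyz" and "orientation" of the camera in the world. Camera axes: x right, y down, z forward; pixel columns grow to the right and rows downward; lengths in m; the calibration is good to about 2 mm. A picture is of the moment at which its call begins. There is no depth.
- env.close_job(): hands the job in; it is judged then, once.
The state is a dict: "time_s": time; "q": joint angles; "qvel": joint speeds; "joint_efforts": joint torques, N m; "position": TCP position; "tool_rot": TCP orientation; "ft_force": force on the tool from outside, world axes, zero at the start; "wrist_torque": the same for the moment, N m; "grip_width": finger opening in m; "gripper_force": force on a finger pad.
Only numpy, scipy, OpenCV 4.12 (cv2) and the standard library are available. Lean on these libraries where they do the work, as an engineer would, in place of code of your own. Each camera call takes 0.05 s, during which the arm holds its last target. There are 200 camera calls.

TASK

Safety-check the heavy toy ferries on the play table one by one from the robot's left to its right, finishing each before the next: pull first its thick funnel and then its thin mast straight up with about 14 N (never over 20 N), hold each pull steady for three seconds to see that the dowel stays in, and let go so that it sinks back. Then mark that ferry as checked: squeeze one of the wooden spring clips open and let it close on the free upright edge of the rudder at the stern, low down, with the noses about 20 mm past the edge. Spare clips stay on the table, and the biscuits, beaker and bowl stay where they are.

Things in the scene. Friction and masses are not known exactly. Their poses are not given: they have to be found in the camera images.
- boat1: wooden toy ferry in the left-most (+y) place of the row; may be absent. 3.2 kg: a steel keel plate keeps it standing. Origin on the table under the funnel; x to the bow, z up. Hull 76 wide, x -30 to +113, deck 45 high. At the stern an upright plywood rudder, 8 thick (y -4 to 4), juts out from x -30 to its free edge at x -66, 1 to 76 above the table
- funnel1 (a joint): rise of boat1's funnel out of the deck, m; 0 at rest. Upright wooden dowel, 28 in diameter, at x 0, y 0 of the boat, top 100 above the table. Held in a rubber bush that gives 0.5 mm per newton of pull (14 N: 0.007) and draws it back when let go; stop at 0.014
- mast1 (a joint): rise of boat1's mast out of the deck, m; 0 at rest. Upright wooden dowel, 18 in diameter, at x +60, y 0 of the boat, top 117 above the table. Held in a rubber bush that gives 0.5 mm per newton of pull (14 N: 0.007) and draws it back when let go; stop at 0.014
- boat2: wooden toy ferry in the middle place of the row; may be absent. 3.2 kg: a steel keel plate keeps it standing. Origin on the table under the funnel; x to the bow, z up. Hull 76 wide, x -30 to +113, deck 45 high. At the stern an upright plywood rudder, 8 thick (y -4 to 4), juts out from x -30 to its free edge at x -66, 1 to 76 above the table
- funnel2 (a joint): rise of boat2's funnel out of the deck, m; 0 at rest. Upright wooden dowel, 28 in diameter, at x 0, y 0 of the boat, top 100 above the table. Held in a rubber bush that gives 0.5 mm per newton of pull (14 N: 0.007) and draws it back when let go; stop at 0.014
- mast2 (a joint): rise of boat2's mast out of the deck, m; 0 at rest. Upright wooden dowel, 18 in diameter, at x +60, y 0 of the boat, top 117 above the table. Held in a rubber bush that gives 0.5 mm per newton of pull (14 N: 0.007) and draws it back when let go; stop at 0.014
- boat3: wooden toy ferry in the right-most place of the row; may be absent. 3.2 kg: a steel keel plate keeps it standing. Origin on the table under the funnel; x to the bow, z up. Hull 76 wide, x -30 to +113, deck 45 high. At the stern an upright plywood rudder, 8 thick (y -4 to 4), juts out from x -30 to its free edge at x -66, 1 to 76 above the table
- funnel3 (a joint): rise of boat3's funnel out of the deck, m; 0 at rest. Upright wooden dowel, 28 in diameter, at x 0, y 0 of the boat, top 100 above the table. Held in a rubber bush that gives 0.5 mm per newton of pull (14 N: 0.007) and draws it back when let go; stop at 0.014
- mast3 (a joint): rise of boat3's mast out of the deck, m; 0 at rest. Upright wooden dowel, 18 in diameter, at x +60, y 0 of the boat, top 117 above the table. Held in a rubber bush that gives 0.5 mm per newton of pull (14 N: 0.007) and draws it back when let go; stop at 0.014
- clip1: wooden clothes-peg-like spring clip, 115 long, 32 high, 90 g, lying on its side, hinge axis upright. Origin on its underside under the hinge; x to the jaws (rounded noses at x 48, ends at x 56), tails to x -60, 47 over their outsides at x -42, 57 at the ends. This is the +y half, the other its mirror image. A thing 9 thick can go in 35 behind the noses
- clip1_jaw (a joint): opening angle of that clip, rad: 0 shut, about 0.12 with the noses on a rudder, 0.45 at the stop, when the tails' outsides are parallel, 28 apart (about 10 N on them at x -42), and the jaws 24 apart at the noses. The clip's mid-line lies half this angle clockwise (from above) of the body's x. A spring shuts it
- clip2: wooden clothes-peg-like spring clip, 115 long, 32 high, 90 g, lying on its side, hinge axis upright. Origin on its underside under the hinge; x to the jaws (rounded noses at x 48, ends at x 56), tails to x -60, 47 over their outsides at x -42, 57 at the ends. This is the +y half, the other its mirror image. A thing 9 thick can go in 35 behind the noses
- clip2_jaw (a joint): opening angle of that clip, rad: 0 shut, about 0.12 with the noses on a rudder, 0.45 at the stop, when the tails' outsides are parallel, 28 apart (about 10 N on them at x -42), and the jaws 24 apart at the noses. The clip's mid-line lies half this angle clockwise (from above) of the body's x. A spring shuts it
- clip3: wooden clothes-peg-like spring clip, 115 long, 32 high, 90 g, lying on its side, hinge axis upright. Origin on its underside under the hinge; x to the jaws (rounded noses at x 48, ends at x 56), tails to x -60, 47 over their outsides at x -42, 57 at the ends. This is the +y half, the other its mirror image. A thing 9 thick can go in 35 behind the noses
- clip3_jaw (a joint): opening angle of that clip, rad: 0 shut, about 0.12 with the noses on a rudder, 0.45 at the stop, when the tails' outsides are parallel, 28 apart (about 10 N on them at x -42), and the jaws 24 apart at the noses. The clip's mid-line lies half this angle clockwise (from above) of the body's x. A spring shuts it
- biscuit1: round biscuit 64 in diameter, 8 thick, lying on the table; not part of the job. Origin under its centre
- biscuit2: round biscuit 64 in diameter, 8 thick, lying on the table; not part of the job. Origin under its centre
- biscuit3: round biscuit 64 in diameter, 8 thick, lying on the table; not part of the job. Origin under its centre
- biscuit4: round biscuit 64 in diameter, 8 thick, lying on the table; not part of the job. Origin under its centre
- beaker: white plastic beaker, 72 wide, 85 high, standing to the right at the back; not part of the job
- paste_pot: small white bowl, 68 wide, 45 high, at the back left; not part of the job

How it is judged:
By the outcome, as a careful person would: the job done as asked, in the order asked, and still so for the second after the job is handed in, with the robot touching nothing.
Of boat1, boat2, boat3 only 2 to 3 are there at a start; the rules pass over those that are not, and their reading is None.
At some moment in a run one of clip1, clip2, clip3 may be knocked a few centimetres aside while the robot is not near it.
Once in a run the grip may slacken for a moment while it holds something.
It also fails if it takes over 210 s, if anything falls off the work surface, if the arm or the gripper's body presses on something with over 40 N, if the wrist force passes 120 N, or if a joint passes its speed limit or range.

## Working session

There is one attempt and no reset: what is moved stays moved. The work goes in short steps, Python scripts to look and compute and a shell command to move; the robot and the scene stay as the last step left them, time stands still between calls to the robot, and variables do not carry over. Pictures are saved under pics/ and viewed, at most 14 in all, crops included, and the job is handed in when it is done.

```bash
ls; mkdir -p pics; cat > h.py <<'E'
import numpy as np, cv2
from rig import status, get_image, env
def snap(n,f):
    im=get_image(n); cv2.imwrite(f,im["color"][:,:,::-1]); return im
def crop(im,f,u0,v0,u1,v1,s):
    c=im["color"][v0:v1,u0:u1,::-1]; cv2.imwrite(f,cv2.resize(c,None,fx=s,fy=s,interpolation=cv2.INTER_CUBIC))
def K(im):
    f=210/np.tan(np.radians(im["vertical_fov"]/2)); return np.array([[f,0,im["cx"]],[0,f,im["cy"]],[0,0,1.]]),np.array([im["k1"],0,0,0.])
def px2w(im,uv,z):
    k,d=K(im); p=cv2.undistortPointsIter(np.array(uv,float).reshape(-1,1,2),k,d,None,None,(3,100,1e-10))[:,0]
    r=np.c_[p,np.ones(len(p))]@np.array(im["orientation"]).T; c=np.array(im["xyz"])
    return c+r*((np.asarray(z)-c[2])/r[:,2])[:,None]
def w2px(im,P):
    k,d=K(im); R=np.array(im["orientation"]).T; t=-R@np.array(im["xyz"])
    return cv2.projectPoints(np.array(P,float).reshape(-1,1,3),cv2.Rodrigues(R)[0],t,k,d)[0][:,0]
E
python3 - <<'E'
from h import *
import pickle
for n in("top","scene"):
    im=snap(n,f"pics/{n}0.png"); pickle.dump(im,open(n+"0.pkl","wb")); print(n,{k:v for k,v in im.items() if k!="color"})
    cv2.imwrite(f"pics/{n}0b.png",cv2.resize(im["color"][:,:,::-1],(800,600),interpolation=cv2.INTER_CUBIC))
print(status.observe())
E
```

```text
pics
top {'vertical_fov': 55.665218411463215, 'cx': 282.857840491755, 'cy': 210.54142256765184, 'k1': 0.0020931602853724415, 'xyz': array([ 0.36647031, -0.01717579,  1.13274917]), 'orientation': array([[ 7.28835100e-03, -9.80556492e-01,  1.96101623e-01],
       [-9.99973107e-01, -6.98689584e-03,  2.22899185e-03],
       [-8.15510816e-04, -1.96112595e-01, -9.80581045e-01]])}
scene {'vertical_fov': 42.970921719356156, 'cx': 280.3148634483538, 'cy': 205.96923045483018, 'k1': -0.16284238263815637, 'xyz': array([1.33504148, 0.05905613, 1.26449579]), 'orientation': array([[-0.09715981,  0.83051789, -0.54845238],
       [ 0.99526829,  0.08052339, -0.0543784 ],
       [-0.00099899, -0.55114066, -0.83441176]])}
{'time_s': 0.1, 'q': array([ 5.47013430e+01,  2.18393006e+01,  7.43766156e+01,  8.19561111e-04,
        8.38579661e+01, -1.23364191e+01]), 'qvel': array([ 0.03433703, -0.07413858, -0.09603447,  0.01717389, -0.03982829,
        0.09697984]), 'joint_efforts': array([ 4.63902194e-03, -4.49218404e+01, -2.31657869e+01, -9.41959411e-05,
        3.65053536e-03,  3.50440146e-06]), 'position': array([0.21443139, 0.50621772, 0.23077551]), 'tool_rot': array([[-9.20761464e-01,  3.90125306e-01, -7.56724260e-04],
       [ 3.90125933e-01,  9.20760917e-01, -1.04420083e-03],
       [ 2.89392956e-04, -1.25667764e-03, -9.99999169e-01]]), 'ft_force': array([ 0.26443073, -0.69293502,  0.39725132]), 'wrist_torque': array([ 0.01310073, -0.01138097, -0.04108289]), 'gripper_force': 0.0, 'grip_width': 0.08557532254968132}
```

View pics/top0b.png

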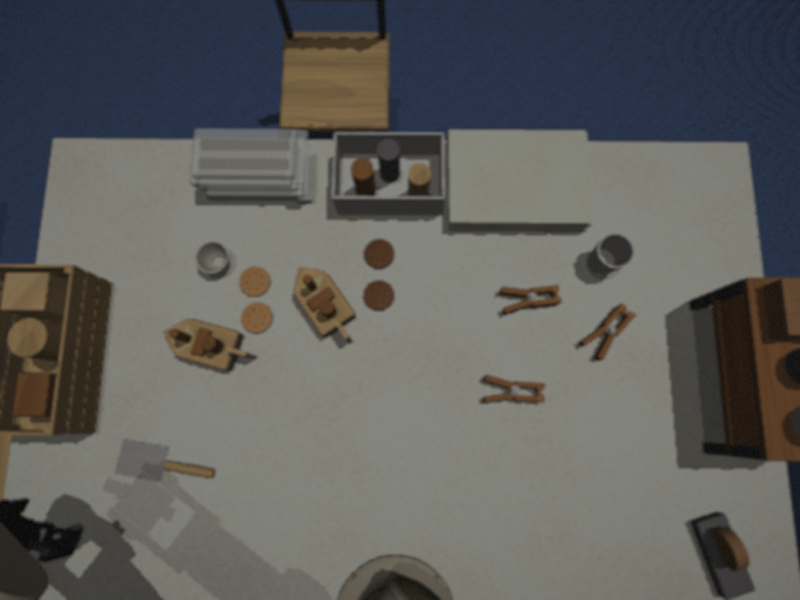

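View pics/scene0b.png

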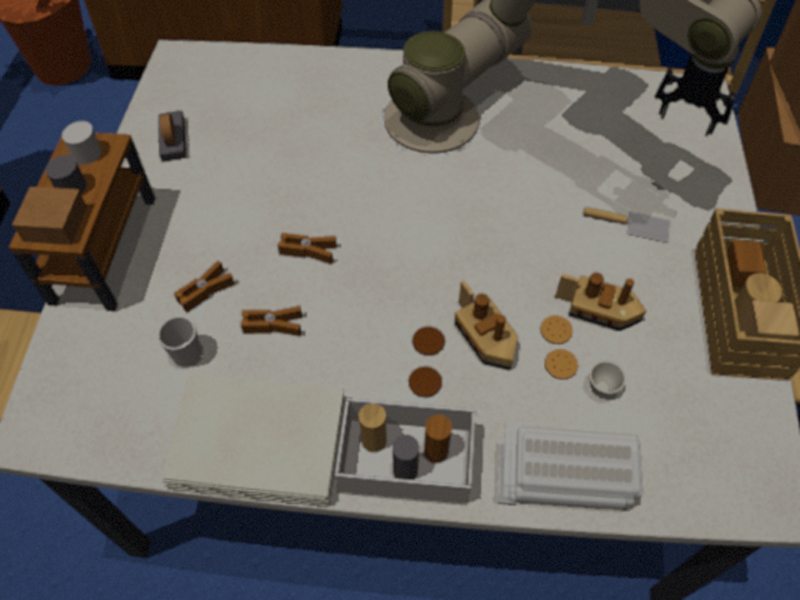

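The pictures show two boats: the left one at about (205,343) with its bow to the left, the middle one at about (322,303) with its bow up-left. Three clips lie at about (530,298), (607,332) and (513,390). Next I take close crops.

```bash
python3 - <<'E'
from h import *
import pickle
im=pickle.load(open("top0.pkl","rb"))
crop(im,"pics/a1.png",110,180,265,270,5); crop(im,"pics/a2.png",330,190,450,290,6)
E
```

```text
(no output)
```

View pics/a1.png

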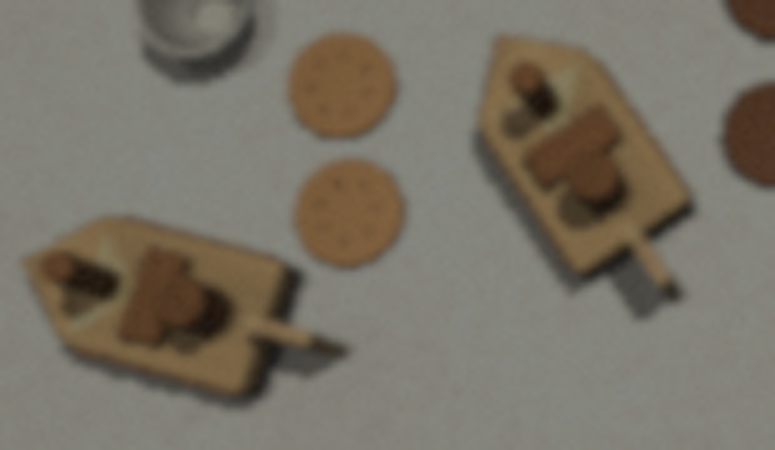

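View pics/a2.png

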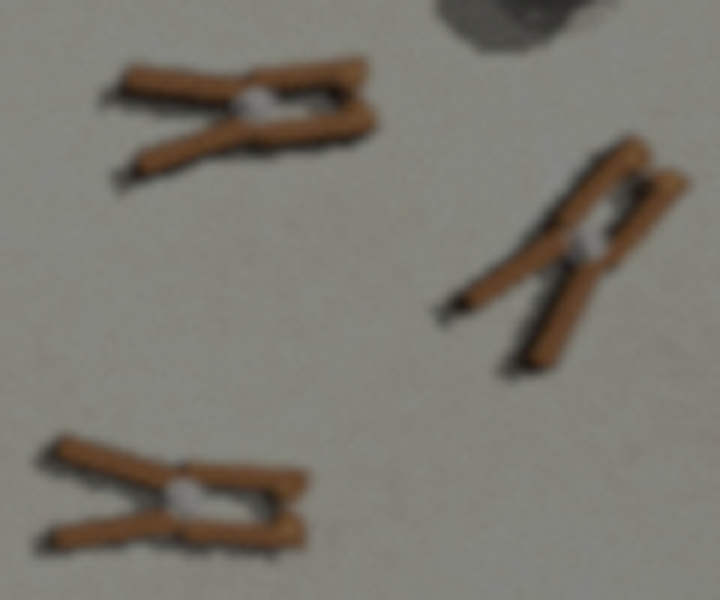

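Boats and clips are clear in the crops. I read off the feature pixels and fit the poses with the known model.

```bash
python3 - <<'E'
from h import *
import pickle
from scipy.optimize import least_squares
im=pickle.load(open("top0.pkl","rb"))
def fit(M,px,x0):
    M=np.array(M);px=np.array(px)
    def W(p):
        c,s=np.cos(p[2]),np.sin(p[2]); return np.c_[p[0]+c*M[:,0]-s*M[:,1],p[1]+s*M[:,0]+c*M[:,1],M[:,2]]
    f=lambda p:(w2px(im,W(p))-px).ravel()
    best=min((least_squares(f,[*x0,a],loss="soft_l1",x_scale=[.1,.1,1]) for a in np.arange(0,6.2,1)),key=lambda r:r.cost)
    p=best.x; return p[0],p[1],(np.degrees(p[2])+180)%360-180,f(p).reshape(-1,2).round(1).tolist()
BM=[(.06,0,.117),(0,0,.1),(.113,0,.045),(-.066,0,.076),(-.03,-.038,.045),(-.03,.038,.045)]
cv=lambda P,u,v,s:(np.array(P)+.5)/s-.5+[u,v]
print("b1",fit(BM,cv([(58,267),(184,302),(23,262),(311,341),(290,265),(245,393)],110,180,5),(.45,.35)))
print("b2",fit(BM,cv([(527,77),(598,182),(496,37),(662,285),(692,205),(578,275)],110,180,5),(.45,.1)))
CM=[(0,0,.032),(.056,.007,.032),(.056,-.007,.032),(-.06,.024,.032),(-.06,-.024,.032)]
for n,P in dict(a=[(255,103),(367,70),(378,120),(128,75),(138,167)],b=[(590,245),(636,145),(688,182),(460,305),(540,362)],c=[(185,498),(306,482),(303,535),(60,447),(56,540)]).items():
    print(n,fit(CM,cv(P,330,190,6),(.4,-.3)))
k=lambda P:px2w(im,np.array(P)*.7,[.004]*len(P))[:,:2].round(3).tolist()
print("biscuits",k([(254,281),(257,318),(379,253),(379,295)]),"beaker,bowl",px2w(im,np.array([(617,250),(213,257)])*.7,[.085,.045]).round(3).tolist())
E
```

```text
b1 (np.float64(0.49190319350616235), np.float64(0.34196494390881077), np.float64(75.01692242247259), [[0.4, 0.1], [-0.5, 0.1], [-0.3, -0.3], [0.6, -0.1], [-0.1, -0.4], [-0.1, 0.7]])
b2 (np.float64(0.5591802901349359), np.float64(0.1297305208568936), np.float64(34.6315262840113), [[-0.1, 0.5], [-1.1, -0.7], [0.3, -0.6], [0.6, 0.4], [0.2, -0.4], [-0.1, 0.8]])
a (np.float64(0.5983164470616451), np.float64(-0.26750945730004844), np.float64(-82.78082659770547), [[0.3, 0.4], [0.7, 1.2], [-0.3, -2.4], [-0.9, -0.8], [0.1, 0.5]])
b (np.float64(0.532928499272725), np.float64(-0.41860556218260886), np.float64(-44.59014896303137), [[-0.6, -0.0], [3.0, 1.0], [-1.9, -1.7], [0.4, -1.0], [0.1, 1.8]])
c (np.float64(0.4143815216815054), np.float64(-0.22832057115052717), np.float64(-93.00852305407273), [[0.1, 0.2], [0.4, 1.6], [0.9, -2.1], [-0.7, -1.4], [-0.6, 0.8]])
biscuits [[0.631, 0.292], [0.555, 0.281], [0.692, 0.038], [0.604, 0.036]] beaker,bowl [[0.678, -0.421, 0.085], [0.67, 0.365, 0.045]]
```

```bash
python3 - <<'E'
from h import *
import pickle
im=pickle.load(open("scene0.pkl","rb"))
s=5;c=im["color"][180:265,310:460,::-1]; c=cv2.resize(c,None,fx=s,fy=s,interpolation=cv2.INTER_CUBIC)
c=cv2.convertScaleAbs(c,alpha=1.5)
for x,y,h in((.4919,.342,75.02),(.5592,.1297,34.63)):
    h=np.radians(h)
    for M in((.06,0,.117),(0,0,.1),(.113,0,.045),(-.066,0,.076),(-.03,-.038,.045),(-.03,.038,.045),(.012,0,.065),(.036,0,.065)):
        p=w2px(im,[x+np.cos(h)*M[0]-np.sin(h)*M[1],y+np.sin(h)*M[0]+np.cos(h)*M[1],M[2]])[0]
        q=((p-[310,180]+.5)*s-.5).round().astype(int); cv2.circle(c,tuple(map(int,q)),4,(0,255,0),1)
cv2.imwrite("pics/a3.png",c)
E
```

```text
(no output)
```

View pics/a3.png

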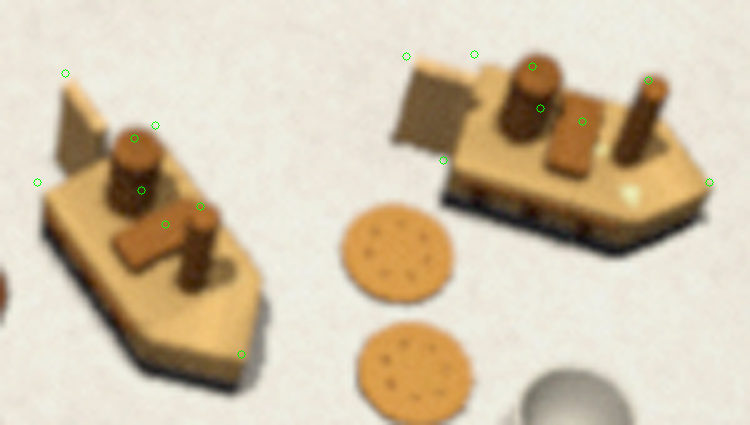

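The overlay agrees with the scene camera to about 3 mm, and the cabin is flat, so the pads have room. I go to funnel 1.

```bash
python3 -m handwheel '9 -5 0 0 0 -14 1; 27.8 -16.3 0 0 0 -57 1; 27.8 -16.3 0 0 0 -57 1; 27.8 -16.3 0 0 0 -57 1; 27.8 -16.3 0 0 0 -57 1; 27.8 -16.3 0 0 0 -57 1; 27.8 -16.3 0 0 0 -57 1; 27.8 -16.3 0 0 0 -57 1' 40
python3 -m handwheel '0 0 -8 0 0 -25 1; 0 0 -8 0 0 -25 1; 0 0 -8 0 0 -25 1; 0 0 -8 0 0 -25 1; 0 0 -8 0 0 -25 1; 0 0 -8 0 0 -25 1'
```

```text
time_s: 0.77
position: [0.495, 0.3412, 0.2308]
tool_rot: [[-0.166, 0.986, -0.0], [0.986, 0.166, -0.001], [-0.001, -0.001, -1.0]]
ft_force: [-0.2, 0.2, 0.2]
grip_width: 0.0855
gripper_force: 0.0
time_s: 1.27
position: [0.4926, 0.3434, 0.1512]
tool_rot: [[0.256, 0.967, -0.0], [0.967, -0.256, -0.0], [-0.0, -0.0, -1.0]]
ft_force: [0.3, -0.3, 0.5]
grip_width: 0.0854
gripper_force: 0.0
```

```bash
python3 -m handwheel '0 0 -3 0 0 0 1; 0 0 -6 0 0 0 1; 0 0 -7.9 0 0 0 1; 0 0 -7.9 0 0 0 1' 
python3 -m handwheel '0 0 0 0 0 0 0; 0 0 0 0 0 0 0; 0 0 0 0 0 0 0; 0 0 0 0 0 0 0; 0 0 0 0 0 0 0; 0 0 0 0 0 0 0; 0 0 0 0 0 0 0; 0 0 0 0 0 0 0' 50
```

```text
time_s: 1.6
position: [0.4908, 0.3426, 0.0688]
tool_rot: [[0.256, 0.967, -0.006], [0.967, -0.256, -0.003], [-0.004, -0.005, -1.0]]
ft_force: [-0.3, -0.2, -0.2]
grip_width: 0.0852
gripper_force: 0.0
time_s: 2.27
position: [0.4934, 0.3435, 0.0737]
tool_rot: [[0.258, 0.966, 0.003], [0.966, -0.258, 0.001], [0.002, 0.003, -1.0]]
ft_force: [0.8, -0.5, 6.9]
grip_width: 0.0264
gripper_force: 49.1
```

```bash
python3 -m handwheel '0 0 0 0 0 0 0; 0 0 0 0 0 0 0;0 0 0 0 0 0 0;0 0 0 0 0 0 0'
python3 -m handwheel '0 0 .1 0 0 0 0; 0 0 .2 0 0 0 0;0 0 .3 0 0 0 0;0 0 .4 0 0 0 0;0 0 .4 0 0 0 0;0 0 .4 0 0 0 0'
```

```text
time_s: 2.6
position: [0.4935, 0.3435, 0.0737]
tool_rot: [[0.258, 0.966, 0.003], [0.966, -0.258, 0.001], [0.002, 0.003, -1.0]]
ft_force: [1.7, -2.6, 5.8]
grip_width: 0.0263
gripper_force: 49.1
time_s: 3.1
position: [0.4933, 0.3434, 0.0761]
tool_rot: [[0.258, 0.966, 0.001], [0.966, -0.258, 0.0], [0.001, 0.001, -1.0]]
ft_force: [6.9, -0.4, -5.6]
grip_width: 0.0265
gripper_force: 49.5
```

```bash
python3 -m handwheel '0 0 .1 0 0 0 0; 0 0 .2 0 0 0 0;0 0 .3 0 0 0 0;0 0 .4 0 0 0 0;0 0 .45 0 0 0 0;0 0 .5 0 0 0 0;0 0 .5 0 0 0 0;0 0 .5 0 0 0 0'
```

```text
time_s: 3.77
position: [0.4929, 0.3433, 0.0799]
tool_rot: [[0.258, 0.966, -0.0], [0.966, -0.258, -0.0], [-0.0, -0.0, -1.0]]
ft_force: [7.3, 1.8, -12.7]
grip_width: 0.0261
gripper_force: 49.9
```

```bash
python3 -m handwheel '.03 0 .04 0 0 0 0; .06 0 .08 0 0 0 0; .06 0 .08 0 0 0 0; .06 0 .08 0 0 0 0; .06 0 .08 0 0 0 0; .06 0 .08 0 0 0 0; .06 0 .08 0 0 0 0; .06 0 .08 0 0 0 0'
for i in 1 2 3 4 5; do python3 -m handwheel '0 0 0 0 0 0 0;0 0 0 0 0 0 0;0 0 0 0 0 0 0;0 0 0 0 0 0 0;0 0 0 0 0 0 0;0 0 0 0 0 0 0;0 0 0 0 0 0 0;0 0 0 0 0 0 0' | grep -v rot; done
```

```text
time_s: 4.43
position: [0.493, 0.3433, 0.0804]
tool_rot: [[0.258, 0.966, -0.002], [0.966, -0.258, -0.001], [-0.001, -0.001, -1.0]]
ft_force: [6.2, 1.5, -13.5]
grip_width: 0.026
gripper_force: 49.9
time_s: 5.1
position: [0.493, 0.3433, 0.0804]
ft_force: [6.7, 1.7, -12.9]
grip_width: 0.0261
gripper_force: 49.9
time_s: 5.77
position: [0.493, 0.3433, 0.0804]
ft_force: [5.9, 1.6, -14.0]
grip_width: 0.0261
gripper_force: 49.9
time_s: 6.43
position: [0.493, 0.3433, 0.0804]
ft_force: [5.8, 2.5, -14.0]
grip_width: 0.0265
gripper_force: 49.9
time_s: 7.1
position: [0.493, 0.3433, 0.0804]
ft_force: [5.4, 2.4, -13.6]
grip_width: 0.0264
gripper_force: 49.9
time_s: 7.77
position: [0.493, 0.3433, 0.0804]
ft_force: [5.1, 2.7, -14.0]
grip_width: 0.0266
gripper_force: 49.9
```

```bash
python3 -m handwheel '0 0 -.2 0 0 0 0; 0 0 -.4 0 0 0 0; 0 0 -.6 0 0 0 0; 0 0 -.7 0 0 0 0; 0 0 -.7 0 0 0 0; 0 0 -.7 0 0 0 0' | grep ft
python3 -m handwheel '0 0 0 0 0 0 1;0 0 0 0 0 0 1;0 0 0 0 0 0 1;0 0 0 0 0 0 1;0 0 0 0 0 0 1;0 0 0 0 0 0 1;0 0 0 0 0 0 1;0 0 0 0 0 0 1'
python3 -m handwheel '0 0 1.2 0 0 0 1;0.6 2 1.2 0 0 0 1;1.1 4 1.2 0 0 0 1;1.6 5.8 1.2 0 0 0 1;1.6 5.8 1.2 0 0 0 1;1.6 5.8 1.2 0 0 0 1' 
python3 -m handwheel '0 0 0 0 0 0 0; 0 0 0 0 0 0 0; 0 0 0 0 0 0 0; 0 0 0 0 0 0 0; 0 0 0 0 0 0 0; 0 0 0 0 0 0 0; 0 0 0 0 0 0 0; 0 0 0 0 0 0 0' 50
python3 -m handwheel '0 0 0 0 0 0 0; 0 0 0 0 0 0 0; 0 0 0 0 0 0 0; 0 0 0 0 0 0 0'
```

```text
ft_force: [2.5, 0.8, -3.7]
time_s: 8.93
position: [0.4932, 0.3434, 0.0751]
tool_rot: [[0.258, 0.966, -0.0], [0.966, -0.258, 0.0], [0.0, -0.0, -1.0]]
ft_force: [-0.0, 0.1, -0.0]
grip_width: 0.0851
gripper_force: 0.0
time_s: 9.43
position: [0.5089, 0.4018, 0.0867]
tool_rot: [[0.257, 0.966, -0.0], [0.966, -0.257, -0.0], [-0.0, -0.0, -1.0]]
ft_force: [-0.0, -1.1, 1.2]
grip_width: 0.0852
gripper_force: 0.0
time_s: 10.1
position: [0.5089, 0.4013, 0.0874]
tool_rot: [[0.258, 0.966, -0.0], [0.966, -0.258, -0.0], [-0.0, -0.0, -1.0]]
ft_force: [-3.6, -1.2, 3.2]
grip_width: 0.0167
gripper_force: 49.1
time_s: 10.43
position: [0.5089, 0.4013, 0.0874]
tool_rot: [[0.258, 0.966, -0.0], [0.966, -0.258, -0.0], [-0.0, -0.0, -1.0]]
ft_force: [-3.5, -2.4, 5.2]
grip_width: 0.0164
gripper_force: 49.2
```

```bash
python3 -m handwheel '0 0 .1 0 0 0 0; 0 0 .22 0 0 0 0;0 0 .34 0 0 0 0;0 0 .46 0 0 0 0;0 0 .58 0 0 0 0;0 0 .7 0 0 0 0;0 0 .8 0 0 0 0;0 0 .8 0 0 0 0'
python3 -m handwheel '0 0 0 0 0 0 0;0 0 0 0 0 0 0'
```

```text
time_s: 11.1
position: [0.5088, 0.4012, 0.0942]
tool_rot: [[0.258, 0.966, -0.002], [0.966, -0.258, -0.001], [-0.001, -0.001, -1.0]]
ft_force: [-1.4, -0.0, -13.7]
grip_width: 0.0165
gripper_force: 49.0
time_s: 11.27
position: [0.5088, 0.4012, 0.0944]
tool_rot: [[0.258, 0.966, -0.001], [0.966, -0.258, -0.001], [-0.001, -0.001, -1.0]]
ft_force: [-2.1, -0.5, -14.4]
grip_width: 0.0163
gripper_force: 49.0
```

Steady at 14 N, so I hold.

```bash
for i in 1 2 3 4 5; do python3 -m handwheel '0 0 0 0 0 0 0;0 0 0 0 0 0 0;0 0 0 0 0 0 0;0 0 0 0 0 0 0;0 0 0 0 0 0 0;0 0 0 0 0 0 0;0 0 0 0 0 0 0;0 0 0 0 0 0 0' | egrep 'time|pos|ft|grip'; done
```

```text
time_s: 11.93
position: [0.5089, 0.4013, 0.095]
ft_force: [-3.4, -0.4, -16.3]
grip_width: 0.0163
gripper_force: 49.0
time_s: 12.6
position: [0.509, 0.4013, 0.095]
ft_force: [-4.4, -0.9, -15.1]
grip_width: 0.0164
gripper_force: 49.0
time_s: 13.27
position: [0.509, 0.4013, 0.095]
ft_force: [-4.2, -2.3, -15.3]
grip_width: 0.0165
gripper_force: 49.0
time_s: 13.93
position: [0.509, 0.4013, 0.095]
ft_force: [-4.4, -0.8, -14.6]
grip_width: 0.0166
gripper_force: 49.0
time_s: 14.6
position: [0.509, 0.4013, 0.095]
ft_force: [-4.2, -1.8, -15.7]
grip_width: 0.0163
gripper_force: 49.0
```

```bash
python3 -m handwheel '0 0 -.05 0 0 0 0;0 0 -.05 0 0 0 0;0 0 -.05 0 0 0 0;0 0 -.05 0 0 0 0;0 0 -.05 0 0 0 0;0 0 -.05 0 0 0 0'; for i in 1 2 3 4 5; do python3 -m handwheel '0 0 0 0 0 0 0;0 0 0 0 0 0 0;0 0 0 0 0 0 0;0 0 0 0 0 0 0;0 0 0 0 0 0 0;0 0 0 0 0 0 0;0 0 0 0 0 0 0;0 0 0 0 0 0 0' | egrep 'pos|ft'; done
python3 -m handwheel '0 0 -.2 0 0 0 0; 0 0 -.4 0 0 0 0; 0 0 -.6 0 0 0 0; 0 0 -.6 0 0 0 0; 0 0 -.6 0 0 0 0' | grep ft
python3 -m handwheel '0 0 0 0 0 0 1;0 0 0 0 0 0 1;0 0 0 0 0 0 1;0 0 0 0 0 0 1;0 0 0 0 0 0 1;0 0 0 0 0 0 1;0 0 0 0 0 0 1;0 0 0 0 0 0 1'
python3 -m handwheel '0 0 4 0 0 0 1;0 0 8 0 0 0 1;0 0 12 0 0 0 1;-1 -8 12 0 0 0 1;-3 -28 12 0 0 12 1;-3 -28 12 0 0 12 1;-3 -28 12 0 0 12 1;-3 -28 12 0 0 12 1'
python3 - <<'E'
from h import *
import pickle
im=snap("top","pics/top1.png"); pickle.dump(im,open("top1.pkl","wb"))
a=im["color"];h=cv2.resize(a[170:270,100:260,::-1],None,fx=4.5,fy=3*1.0,interpolation=2) if 0 else None
c1=cv2.resize(a[180:270,110:265,::-1],(620,360),interpolation=2); c2=cv2.resize(a[190:300,320:470,::-1],(600,440),interpolation=2)
crop(im,"pics/b2.png",330,190,450,290,6); crop(im,"pics/b1.png",110,180,265,270,5)
E
```

```text
time_s: 15.1
position: [0.509, 0.4013, 0.0946]
tool_rot: [[0.258, 0.966, -0.0], [0.966, -0.258, -0.0], [-0.0, -0.0, -1.0]]
ft_force: [-4.2, -1.7, -15.2]
grip_width: 0.0167
gripper_force: 49.1
position: [0.509, 0.4013, 0.0947]
ft_force: [-5.0, -2.3, -14.9]
position: [0.509, 0.4013, 0.0946]
ft_force: [-5.3, -2.3, -14.4]
position: [0.509, 0.4013, 0.0946]
ft_force: [-5.2, -1.8, -13.8]
position: [0.509, 0.4013, 0.0947]
ft_force: [-4.6, -1.9, -13.8]
position: [0.509, 0.4013, 0.0946]
ft_force: [-5.2, -2.5, -14.3]
ft_force: [-7.6, -3.4, -4.9]
time_s: 19.52
position: [0.5093, 0.4014, 0.0887]
tool_rot: [[0.258, 0.966, 0.0], [0.966, -0.258, 0.0], [0.0, 0.0, -1.0]]
ft_force: [-0.6, 0.2, 0.3]
grip_width: 0.0859
gripper_force: 0.0
time_s: 20.18
position: [0.4862, 0.1933, 0.2088]
tool_rot: [[0.051, 0.999, 0.001], [0.999, -0.051, 0.0], [0.0, 0.0, -1.0]]
ft_force: [0.7, 0.1, -0.4]
grip_width: 0.085
gripper_force: 0.0
```

View pics/b2.png

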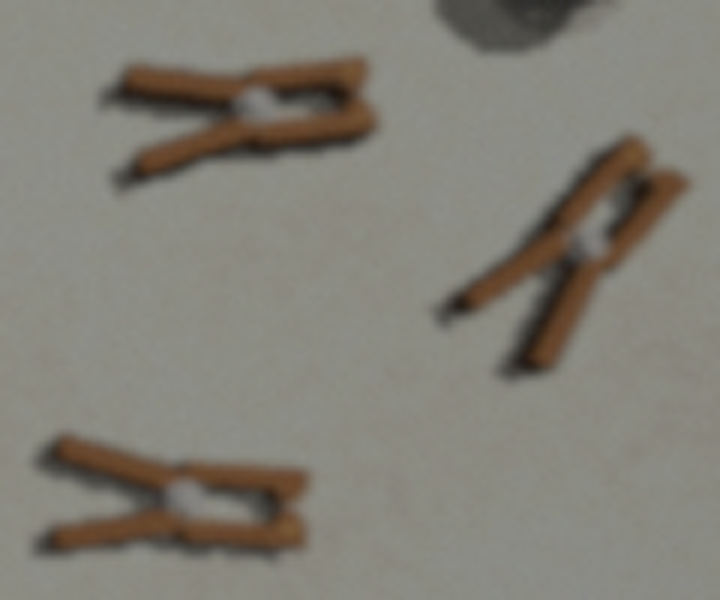

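Clips have not moved. I go to pick the near one (clip c) at about (0.418, -0.185).

```bash
python3 -m handwheel '-1 -4 0 0 0 0 1;-6.8 -30 0 0 0 0 1;-6.8 -30 0 0 0 0 1;-6.8 -30 0 0 0 0 1;-6.8 -30 0 0 0 0 1;-6.8 -30 0 0 0 0 1;-6.8 -30 0 0 0 0 1;-6.8 -30 0 0 0 0 1' | grep pos
python3 -m handwheel '0 -4 0 0 0 0 1;0 -7.8 -4 0 0 0 1;0 -7.8 -8 0 0 0 1;0 -7.8 -12 0 0 0 1;0 -7.8 -12 0 0 0 1; 0 -7.8 -12 0 0 0 1'
```

```text
position: [0.418, -0.1088, 0.2088]
time_s: 21.4
position: [0.418, -0.1824, 0.0873]
tool_rot: [[0.052, 0.999, -0.004], [0.999, -0.052, 0.003], [0.003, -0.004, -1.0]]
ft_force: [0.9, 0.9, 0.8]
grip_width: 0.0856
gripper_force: 0.0
```

```bash
python3 -m handwheel '0 0 -3 0 0 0 1;0 0 -6 0 0 0 1;0 0 -8.2 0 0 0 1;0 0 -8.2 0 0 0 1;0 0 -8.2 0 0 0 1;0 0 -8.2 0 0 0 1' 35 | egrep 'pos|ft'
for i in 1 2; do python3 -m handwheel '0 0 0 0 0 0 0; 0 0 0 0 0 0 0; 0 0 0 0 0 0 0; 0 0 0 0 0 0 0; 0 0 0 0 0 0 0; 0 0 0 0 0 0 0; 0 0 0 0 0 0 0; 0 0 0 0 0 0 0'; done
python3 - <<'E'
from h import *
import pickle
im=snap("top","pics/top2.png"); pickle.dump(im,open("top2.pkl","wb")); i2=snap("scene","pics/s2.png")
p=w2px(im,[.416,-.2,.02])[0].astype(int);q=w2px(i2,[.416,-.2,.02])[0].astype(int)
f=lambda i,p:cv2.resize(i["color"][p[1]-35:p[1]+35,p[0]-35:p[0]+35,::-1],None,fx=5.7,fy=5.7,interpolation=2)
cv2.imwrite("pics/c.png",cv2.convertScaleAbs(np.hstack([f(im,p),f(i2,q)]),alpha=1.3))
E
```

```text
position: [0.4202, -0.1837, 0.0089]
ft_force: [0.1, 0.1, 0.5]
time_s: 22.57
position: [0.4194, -0.1835, 0.008]
tool_rot: [[0.052, 0.999, 0.002], [0.999, -0.052, -0.002], [-0.001, 0.002, -1.0]]
ft_force: [-1.8, 2.0, 12.7]
grip_width: 0.0266
gripper_force: 34.2
time_s: 23.23
position: [0.4193, -0.1834, 0.008]
tool_rot: [[0.052, 0.999, 0.002], [0.999, -0.052, -0.002], [-0.001, 0.002, -1.0]]
ft_force: [-2.0, 0.9, 13.3]
grip_width: 0.0263
gripper_force: 34.2
```

View pics/c.png

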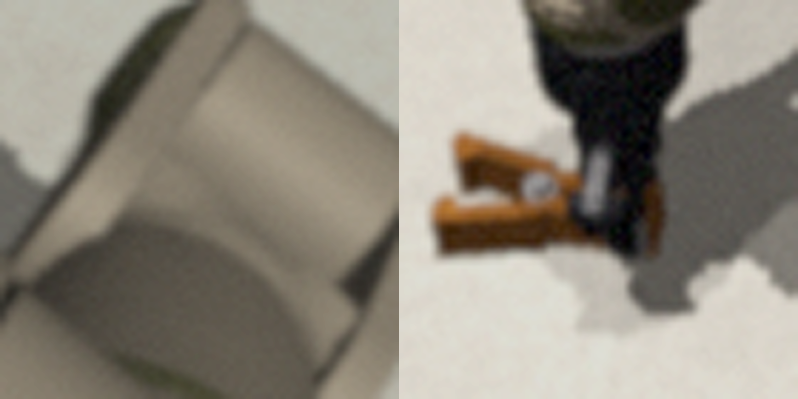

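The clip is squeezed fully open (width 26 mm) and its jaws are open. I lift it and carry it to just behind the stern of boat 1, turning +168°.

```bash
python3 -m handwheel '0 0 2 0 0 0 0;0 0 5 0 0 0 0;0 0 8 0 0 0 0;0 0 11 0 0 0 0;0 0 14 0 0 0 0;0 0 14 0 0 0 0' | egrep 'pos|ft|grip'
for i in 1 2 3; do python3 -m handwheel '0 3.8 0 0 0 7 0;.5 7.6 0 0 0 14 0;.6 11.5 0 0 0 21 0;.8 11.5 0 0 0 28 0;.8 11.5 0 0 0 35 0;.8 11.5 0 0 0 42 0;.8 11.5 0 0 0 49 0;.8 11.5 0 0 0 56 0'; done
python3 -m handwheel '0 0 0 0 0 0 0;0 0 0 0 0 0 0;0 0 0 0 0 0 0'
python3 - <<'E'
from h import *
import pickle
im=snap("top","pics/top3.png"); pickle.dump(im,open("top3.pkl","wb")); i2=snap("scene","pics/s3.png"); pickle.dump(i2,open("scene3.pkl","wb"))
f=lambda i,p:cv2.resize(i["color"][p[1]-35:p[1]+35,p[0]-35:p[0]+35,::-1],None,fx=5.7,fy=5.7,interpolation=2)
P=[.455,.21,.15]
p=w2px(im,P)[0].astype(int);q=w2px(i2,P)[0].astype(int); print(p,q)
cv2.imwrite("pics/d.png",cv2.convertScaleAbs(np.hstack([f(im,p),f(i2,q)]),alpha=1.3))
E
```

```text
position: [0.4206, -0.1842, 0.1518]
ft_force: [0.9, -0.9, 0.8]
grip_width: 0.0262
gripper_force: 35.6
time_s: 24.5
position: [0.4265, -0.0677, 0.1463]
tool_rot: [[-0.803, 0.596, -0.001], [0.596, 0.803, 0.0], [0.001, -0.0, -1.0]]
ft_force: [0.8, 0.4, -0.8]
grip_width: 0.0265
gripper_force: 35.5
time_s: 25.17
position: [0.4345, 0.0472, 0.1463]
tool_rot: [[-0.943, -0.332, -0.001], [-0.332, 0.943, 0.0], [0.001, 0.0, -1.0]]
ft_force: [0.2, 0.3, -0.9]
grip_width: 0.0266
gripper_force: 35.5
time_s: 25.83
position: [0.4424, 0.1621, 0.1462]
tool_rot: [[-0.252, -0.968, -0.001], [-0.968, 0.252, -0.0], [0.0, 0.001, -1.0]]
ft_force: [0.4, 0.8, -0.8]
grip_width: 0.0266
gripper_force: 35.5
time_s: 26.08
position: [0.4427, 0.1619, 0.1465]
tool_rot: [[-0.262, -0.965, -0.0], [-0.965, 0.262, -0.0], [0.0, 0.0, -1.0]]
ft_force: [-0.2, 0.5, -0.9]
grip_width: 0.0264
gripper_force: 35.5
[191 252] [369 166]
```

View pics/d.png

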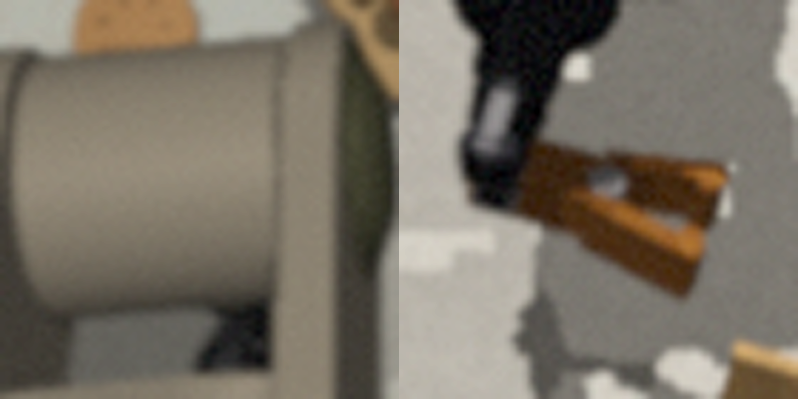

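The picture shows the clip still held, jaws open, pointing right toward boat 1. I check its pitch and offset against a level-clip projection.

```bash
python3 - <<'E'
from h import *
import pickle
im=pickle.load(open("scene3.pkl","rb"))
obs=lambda x,y:np.array([(x-399)/5.7+334,y/5.7+131])-.4
t=np.array([.4427,.1619]);u=np.array([.2588,.9659]);n=np.array([-.9659,.2588])
for off in(.038,.043,.048):
  for zt in (.165,.172):
    o=t+off*u
    P=[[*o,zt],[*(o+.056*u+.016*n),zt],[*(o+.056*u-.016*n),zt],[*(o+.056*u-.016*n),zt-.032]]
    print(off,zt,w2px(im,P).round(1).tolist())
print([obs(*p).round(1).tolist() for p in((606,180),(727,172),(702,242),(685,296))])
E
```

```text
0.038 0.165 [[366.2, 161.9], [388.3, 163.4], [385.3, 172.5], [383.4, 179.8]]
0.038 0.172 [[366.6, 160.3], [388.7, 161.8], [385.8, 170.9], [383.8, 178.2]]
0.043 0.165 [[368.1, 162.4], [390.1, 164.0], [387.2, 173.1], [385.2, 180.3]]
0.043 0.172 [[368.4, 160.8], [390.6, 162.3], [387.6, 171.4], [385.6, 178.8]]
0.048 0.165 [[369.9, 163.0], [392.0, 164.5], [389.1, 173.6], [387.0, 180.9]]
0.048 0.172 [[370.3, 161.3], [392.4, 162.8], [389.5, 172.0], [387.5, 179.3]]
[[369.9, 162.2], [391.1, 160.8], [386.8, 173.1], [383.8, 182.5]]
```

Offset in grip is 43 mm and the clip is level. I lower it behind the rudder, then advance.

```bash
python3 -m handwheel '.2 0 -3 0 0 0 0;.2 0 -6 0 0 0 0;.2 0 -9 0 0 0 0;.2 0 -11 0 0 0 0;.2 0 -12.5 0 0 0 0;.2 0 -13.4 0 0 0 0;.2 0 -13.5 0 0 0 0;.2 0 -13.5 0 0 0 0'|egrep 'pos|ft'
python3 -m handwheel '.3 1 0 0 0 0 0;.5 2 0 0 0 0 0;.8 3 0 0 0 0 0;1.1 4 0 0 0 0 0;1.3 4.9 0 0 0 0 0;1.3 4.9 0 0 0 0 0;1.3 4.9 0 0 0 0 0;1.3 4.9 0 0 0 0 0'
python3 - <<'E'
from h import *
import pickle
im=snap("top","pics/top4.png"); i2=snap("scene","pics/s4.png"); pickle.dump((im,i2),open("4.pkl","wb"))
f=lambda i,p:cv2.resize(i["color"][p[1]-35:p[1]+35,p[0]-35:p[0]+35,::-1],None,fx=5.7,fy=5.7,interpolation=2)
P=[.47,.26,.03]
p=w2px(im,P)[0].astype(int);q=w2px(i2,P)[0].astype(int); print(p,q)
cv2.imwrite("pics/e.png",cv2.convertScaleAbs(np.hstack([f(im,p),f(i2,q)]),alpha=1.3))
E
```

```text
position: [0.445, 0.162, 0.0118]
ft_force: [0.1, -0.1, -0.5]
time_s: 27.52
position: [0.4576, 0.2109, 0.0116]
tool_rot: [[-0.258, -0.966, -0.0], [-0.966, 0.258, -0.0], [0.0, 0.0, -1.0]]
ft_force: [0.6, -0.2, -0.7]
grip_width: 0.0263
gripper_force: 35.6
[183 251] [381 198]
```

View pics/e.png

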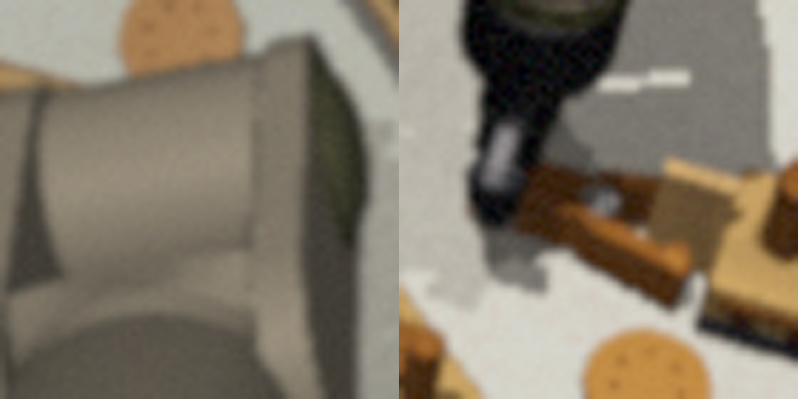

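The rudder sits between the open jaws with the noses well past its edge. I release.

```bash
python3 -m handwheel '0 0 0 0 0 0 .4;0 0 0 0 0 0 .5;0 0 0 0 0 0 .6;0 0 0 0 0 0 .7;0 0 0 0 0 0 .8;0 0 0 0 0 0 .9;0 0 0 0 0 0 1;0 0 0 0 0 0 1'
python3 -m handwheel '0 0 0 0 0 0 1;0 0 0 0 0 0 1;0 0 3 0 0 0 1;0 0 7 0 0 0 1;0 0 11 0 0 0 1;0 0 15 0 0 0 1;0 0 15 0 0 0 1'
python3 -m handwheel '0 -4 0 0 0 -7 1;0 -20 0 0 0 -40 1;0 -20 0 0 0 -40 1;0 -20 0 0 0 -40 1;0 -20 0 0 0 -40 1;0 -20 0 0 0 -40 1;0 -20 0 0 0 -40 1'
python3 - <<'E'
from h import *
import pickle
im=snap("top","pics/top5.png"); i2=snap("scene","pics/s5.png"); pickle.dump((im,i2),open("5.pkl","wb"))
f=lambda i,p:cv2.resize(i["color"][p[1]-50:p[1]+50,p[0]-50:p[0]+50,::-1],None,fx=4,fy=4,interpolation=2)
p=(205,235);q=w2px(i2,[.48,.28,.03])[0].astype(int); print(p,q)
cv2.imwrite("pics/f.png",cv2.convertScaleAbs(np.hstack([f(im,p),f(i2,q)]),alpha=1.3))
E
```

```text
time_s: 28.28
position: [0.4579, 0.211, 0.0116]
tool_rot: [[-0.258, -0.966, 0.0], [-0.966, 0.258, 0.0], [-0.0, -0.0, -1.0]]
ft_force: [-0.5, 1.0, 0.2]
grip_width: 0.0852
gripper_force: 0.0
time_s: 28.87
position: [0.4606, 0.2117, 0.1687]
tool_rot: [[-0.258, -0.966, 0.013], [-0.966, 0.258, 0.003], [-0.006, -0.012, -1.0]]
ft_force: [0.4, 0.4, 1.3]
grip_width: 0.0854
gripper_force: 0.0
time_s: 29.45
position: [0.4578, 0.0093, 0.1614]
tool_rot: [[-0.822, -0.569, -0.0], [-0.569, 0.822, 0.0], [0.0, 0.0, -1.0]]
ft_force: [-0.1, -0.3, 0.7]
grip_width: 0.0852
gripper_force: 0.0
(205, 235) [388 201]
```

View pics/f.png

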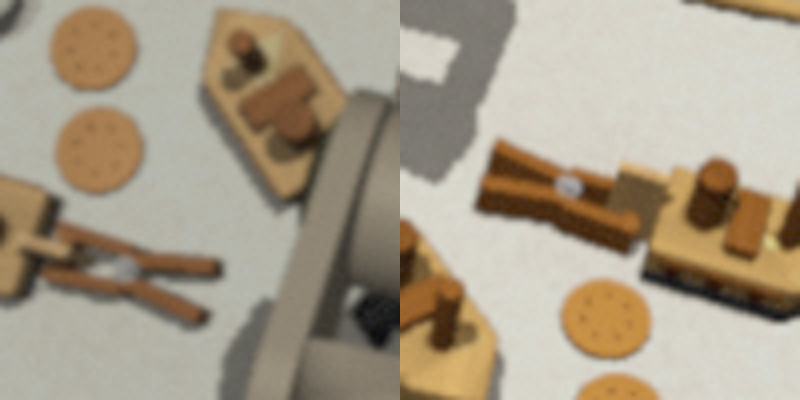

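The clip holds boat 1's rudder. I check its hinge position and go to funnel 2.

```bash
python3 - <<'E'
from h import *
import pickle
im,i2=pickle.load(open("5.pkl","rb"))
h=px2w(im,[[155+122/4-.4,185+266/4-.4]],[.034])[0]; d=h[:2]-[.4932,.3434]; print(h, d@[.2588,.9659], d@[-.9659,.2588])
h=px2w(i2,[[338+169/4-.4,151+186/4-.4]],[.034])[0]; d=h[:2]-[.4932,.3434]; print(h, d@[.2588,.9659], d@[-.9659,.2588])
E
python3 -m handwheel '3 3 0 0 0 0 1;6 7 0 0 0 0 1;9 10 0 0 0 0 1;10.2 12.2 0 0 0 0 1;10.2 12.2 -2 0 0 0 1;10.2 12.2 -5 0 0 0 1;10.2 12.2 -5 0 0 0 1' 50
python3 -m handwheel '0 0 -2 0 0 0 1;0 0 -3.9 0 0 0 1;0 0 -3.9 0 0 0 1;0 0 -3.9 0 0 0 1' | grep pos
for i in 1 2; do python3 -m handwheel '0 0 0 0 0 0 0; 0 0 0 0 0 0 0; 0 0 0 0 0 0 0; 0 0 0 0 0 0 0; 0 0 0 0 0 0 0; 0 0 0 0 0 0 0; 0 0 0 0 0 0 0; 0 0 0 0 0 0 0' | egrep 'pos|ft|grip'; done
```

```text
[0.47008569 0.25438779 0.034     ] -0.09195887810122814 -0.0007102486081427169
[0.46951594 0.25440878 0.034     ] -0.09208605107735954 -0.00015449707648884994
time_s: 30.13
position: [0.557, 0.1349, 0.1067]
tool_rot: [[-0.816, -0.578, -0.009], [-0.579, 0.816, -0.0], [0.008, 0.005, -1.0]]
ft_force: [-0.4, 0.7, -1.0]
grip_width: 0.0857
gripper_force: 0.0
position: [0.5597, 0.1335, 0.0733]
position: [0.5615, 0.1313, 0.0739]
ft_force: [3.5, -8.4, 4.5]
grip_width: 0.026
gripper_force: 49.6
position: [0.5615, 0.1313, 0.0739]
ft_force: [2.9, -8.3, 4.3]
grip_width: 0.0261
gripper_force: 49.6
```

```bash
python3 -m handwheel '.03 -.08 .1 0 0 0 0; .03 -.08 .22 0 0 0 0;.03 -.08 .34 0 0 0 0;.03 -.08 .46 0 0 0 0;.03 -.08 .58 0 0 0 0;.03 -.08 .7 0 0 0 0;.03 -.08 .77 0 0 0 0;.03 -.08 .77 0 0 0 0' | egrep 'pos|ft|grip'
python3 -m handwheel '0 0 0 0 0 0 0;0 0 0 0 0 0 0;0 0 0 0 0 0 0;0 0 0 0 0 0 0;0 0 0 0 0 0 0;0 0 0 0 0 0 0'| egrep 'pos|ft|grip'
```

```text
position: [0.561, 0.1313, 0.0796]
ft_force: [6.4, -3.9, -11.3]
grip_width: 0.0262
gripper_force: 49.8
position: [0.561, 0.1313, 0.0795]
ft_force: [7.1, -4.9, -10.2]
grip_width: 0.0262
gripper_force: 49.8
```

```bash
python3 -m handwheel '.03 0 .08 0 0 0 0; .03 -.03 .18 0 0 0 0; .03 -.03 .18 0 0 0 0; .03 -.03 .18 0 0 0 0; .03 -.03 .18 0 0 0 0; .03 -.03 .18 0 0 0 0' | egrep 'pos|ft|grip'
for i in 1 2 3 4 5 6; do python3 -m handwheel '0 0 0 0 0 0 0;0 0 0 0 0 0 0;0 0 0 0 0 0 0;0 0 0 0 0 0 0;0 0 0 0 0 0 0;0 0 0 0 0 0 0;0 0 0 0 0 0 0;0 0 0 0 0 0 0' | egrep 'time|pos|ft|grip'; done
```

```text
position: [0.5609, 0.1313, 0.0808]
ft_force: [7.7, -2.1, -14.2]
grip_width: 0.0263
gripper_force: 50.0
time_s: 34.13
position: [0.5609, 0.1313, 0.0808]
ft_force: [6.3, -2.1, -14.1]
grip_width: 0.0259
gripper_force: 50.0
time_s: 34.8
position: [0.5609, 0.1313, 0.0808]
ft_force: [6.5, -2.8, -14.4]
grip_width: 0.0264
gripper_force: 50.0
time_s: 35.47
position: [0.5609, 0.1313, 0.0808]
ft_force: [6.8, -2.5, -13.6]
grip_width: 0.0262
gripper_force: 50.0
time_s: 36.13
position: [0.5609, 0.1313, 0.0809]
ft_force: [6.7, -2.6, -12.6]
grip_width: 0.0263
gripper_force: 50.0
time_s: 36.8
position: [0.5609, 0.1313, 0.0808]
ft_force: [6.6, -2.7, -13.8]
grip_width: 0.0263
gripper_force: 50.0
time_s: 37.47
position: [0.5609, 0.1313, 0.0808]
ft_force: [7.5, -2.4, -14.4]
grip_width: 0.0267
gripper_force: 50.0
```

```bash
python3 -m handwheel '0 0 -.2 0 0 0 0; 0 0 -.4 0 0 0 0; 0 0 -.6 0 0 0 0; 0 0 -.7 0 0 0 0; 0 0 -.7 0 0 0 0; 0 0 -.7 0 0 0 0' | grep ft
python3 -m handwheel '0 0 0 0 0 0 1;0 0 0 0 0 0 1;0 0 0 0 0 0 1;0 0 0 0 0 0 1;0 0 0 0 0 0 1;0 0 0 0 0 0 1;0 0 0 0 0 0 1;0 0 0 0 0 0 1' | egrep 'pos|ft'
python3 -m handwheel '0 0 1.2 0 0 0 1;1.6 1.1 1.2 0 0 0 1;3.2 2.2 1.2 0 0 0 1;4.9 3.4 1.2 0 0 0 1;4.9 3.4 1.2 0 0 0 1;4.9 3.4 1.2 0 0 0 1' | egrep 'pos|ft'
for i in 1 2; do python3 -m handwheel '0 0 0 0 0 0 0; 0 0 0 0 0 0 0; 0 0 0 0 0 0 0; 0 0 0 0 0 0 0; 0 0 0 0 0 0 0; 0 0 0 0 0 0 0; 0 0 0 0 0 0 0; 0 0 0 0 0 0 0' 50|egrep 'pos|ft|grip';done
python3 -m handwheel '0 0 .1 0 0 0 0; 0 0 .22 0 0 0 0;0 0 .34 0 0 0 0;0 0 .46 0 0 0 0;0 0 .58 0 0 0 0;0 0 .66 0 0 0 0;0 0 .7 0 0 0 0;0 0 .7 0 0 0 0' | egrep 'pos|ft|grip'
python3 -m handwheel '0 0 0 0 0 0 0;0 0 0 0 0 0 0;0 0 0 0 0 0 0;0 0 0 0 0 0 0;0 0 0 0 0 0 0;0 0 0 0 0 0 0' | egrep 'pos|ft|grip'
```

```text
ft_force: [3.1, -3.7, -3.3]
position: [0.5604, 0.1319, 0.0751]
ft_force: [0.2, 0.6, -0.0]
position: [0.6094, 0.1661, 0.0866]
ft_force: [-0.1, 0.2, -0.1]
position: [0.6098, 0.1652, 0.0875]
ft_force: [0.3, -4.5, 3.7]
grip_width: 0.016
gripper_force: 49.1
position: [0.6098, 0.1652, 0.0875]
ft_force: [0.4, -4.6, 3.3]
grip_width: 0.0164
gripper_force: 49.1
position: [0.6095, 0.1652, 0.0925]
ft_force: [6.5, -4.4, -10.1]
grip_width: 0.0163
gripper_force: 48.9
position: [0.6095, 0.1652, 0.0924]
ft_force: [5.6, -3.5, -9.9]
grip_width: 0.0163
gripper_force: 48.9
```

```bash
python3 -m handwheel '.03 0 .08 0 0 0 0; .03 -.03 .16 0 0 0 0; .03 -.03 .21 0 0 0 0; .03 -.03 .21 0 0 0 0; .03 -.03 .21 0 0 0 0; .03 -.03 .21 0 0 0 0' | egrep 'pos|ft|grip'
for i in 1 2 3 4 5 6; do python3 -m handwheel '0 0 0 0 0 0 0;0 0 0 0 0 0 0;0 0 0 0 0 0 0;0 0 0 0 0 0 0;0 0 0 0 0 0 0;0 0 0 0 0 0 0;0 0 0 0 0 0 0;0 0 0 0 0 0 0' | egrep 'time|pos|ft|grip'; done
```

```text
position: [0.6095, 0.1653, 0.094]
ft_force: [5.4, -3.2, -13.7]
grip_width: 0.0167
gripper_force: 49.0
time_s: 42.8
position: [0.6095, 0.1653, 0.094]
ft_force: [5.2, -2.4, -12.7]
grip_width: 0.0164
gripper_force: 49.0
time_s: 43.47
position: [0.6095, 0.1653, 0.094]
ft_force: [4.5, -2.9, -12.4]
grip_width: 0.0162
gripper_force: 49.0
time_s: 44.13
position: [0.6095, 0.1653, 0.094]
ft_force: [5.6, -3.5, -13.1]
grip_width: 0.0165
gripper_force: 49.0
time_s: 44.8
position: [0.6094, 0.1653, 0.0939]
ft_force: [5.8, -3.1, -13.0]
grip_width: 0.0161
gripper_force: 49.0
time_s: 45.47
position: [0.6095, 0.1653, 0.0939]
ft_force: [5.1, -2.5, -13.0]
grip_width: 0.0165
gripper_force: 49.0
time_s: 46.13
position: [0.6094, 0.1653, 0.094]
ft_force: [4.6, -3.6, -12.4]
grip_width: 0.0159
gripper_force: 49.0
```

```bash
python3 -m handwheel '0 0 .07 0 0 0 0;0 0 .07 0 0 0 0;0 0 .07 0 0 0 0;0 0 .07 0 0 0 0' | egrep 'pos|ft|grip'
for i in 1 2 3 4 5 6; do python3 -m handwheel '0 0 0 0 0 0 0;0 0 0 0 0 0 0;0 0 0 0 0 0 0;0 0 0 0 0 0 0;0 0 0 0 0 0 0;0 0 0 0 0 0 0;0 0 0 0 0 0 0;0 0 0 0 0 0 0' | egrep 'pos|ft'; done
python3 -m handwheel '0 0 -.2 0 0 0 0; 0 0 -.4 0 0 0 0; 0 0 -.6 0 0 0 0; 0 0 -.7 0 0 0 0; 0 0 -.7 0 0 0 0' | grep ft
python3 -m handwheel '0 0 0 0 0 0 1;0 0 0 0 0 0 1;0 0 0 0 0 0 1;0 0 0 0 0 0 1;0 0 0 0 0 0 1;0 0 0 0 0 0 1;0 0 0 0 0 0 1;0 0 0 0 0 0 1' | egrep 'pos|ft'
python3 -m handwheel '0 0 4 0 0 0 1;0 0 8 0 0 0 1;0 0 12 0 0 0 1;0 -4 12 0 0 -7 1;-1 -16 12 0 0 -35 1;-1 -16 12 0 0 -35 1;-1 -16 12 0 0 -35 1;-1 -16 12 0 0 -35 1'
python3 - <<'E'
from h import *
import pickle
im=snap("top","pics/top6.png"); pickle.dump(im,open("top6.pkl","wb"))
crop(im,"pics/g.png",330,190,450,290,6)
E
```

```text
position: [0.6093, 0.1654, 0.0945]
ft_force: [6.4, -2.9, -14.0]
grip_width: 0.0161
gripper_force: 49.0
position: [0.6094, 0.1654, 0.0945]
ft_force: [4.8, -2.6, -14.2]
position: [0.6094, 0.1654, 0.0945]
ft_force: [5.4, -2.6, -14.2]
position: [0.6094, 0.1654, 0.0945]
ft_force: [6.0, -2.4, -14.0]
position: [0.6094, 0.1654, 0.0945]
ft_force: [5.4, -2.0, -14.0]
position: [0.6093, 0.1654, 0.0945]
ft_force: [6.2, -2.7, -14.5]
position: [0.6094, 0.1654, 0.0945]
ft_force: [5.6, -2.7, -14.2]
ft_force: [1.4, -3.3, -5.6]
position: [0.6097, 0.1656, 0.0899]
ft_force: [0.2, -0.5, 0.1]
time_s: 52.22
position: [0.5994, -0.0004, 0.2099]
tool_rot: [[-1.0, 0.011, -0.0], [0.011, 1.0, -0.002], [0.0, -0.002, -1.0]]
ft_force: [0.0, 0.4, 0.2]
grip_width: 0.0851
gripper_force: 0.0
```

View pics/g.png

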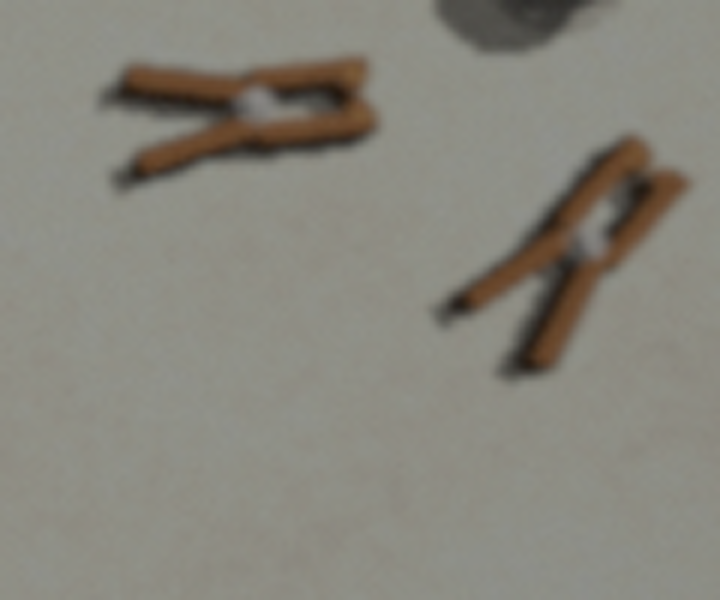

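Clip a is unmoved. I go to it.

```bash
python3 -m handwheel '0 -4 0 0 0 -7 1;-.5 -22.5 0 0 0 -57 1;-.5 -22.5 0 0 0 -57 1;-.5 -22.5 0 0 0 -57 1;-.5 -22.5 0 0 0 -57 1;-.5 -22.5 0 0 0 -57 1;-.5 -22.5 0 0 0 -57 1;-.5 -22.5 0 0 0 -57 1' 35 | grep pos
python3 -m handwheel '0 0 -3 0 0 -25.2 1;0 0 -7 0 0 -25.2 1;0 0 -11 0 0 -25.2 1;0 0 -12 0 0 -25.2 1;0 0 -12 0 0 -25.2 1;0 0 -12 0 0 -25.2 1;0 0 -12 0 0 -25.2 1'
python3 -m handwheel '0 0 -3 0 0 0 1;0 0 -6 0 0 0 1;0 0 -8.4 0 0 0 1;0 0 -8.4 0 0 0 1;0 0 -8.4 0 0 0 1;0 0 -8.4 0 0 0 1' | egrep 'pos|ft'
```

```text
position: [0.5948, -0.2202, 0.2095]
time_s: 53.52
position: [0.5958, -0.2195, 0.0917]
tool_rot: [[-0.14, 0.99, 0.003], [0.99, 0.14, -0.002], [-0.002, 0.002, -1.0]]
ft_force: [0.4, 0.4, 0.1]
grip_width: 0.0853
gripper_force: 0.0
position: [0.5961, -0.2201, 0.0085]
ft_force: [0.5, 0.4, 0.7]
```

```bash
python3 -m handwheel '-.15 -.45 -.2 0 0 0 1;-.15 -.45 -.2 0 0 0 1;-.15 -.45 -.2 0 0 0 1;-.15 -.45 -.2 0 0 0 1' | egrep 'pos'
for i in 1 2; do python3 -m handwheel '0 0 0 0 0 0 0; 0 0 0 0 0 0 0; 0 0 0 0 0 0 0; 0 0 0 0 0 0 0; 0 0 0 0 0 0 0; 0 0 0 0 0 0 0; 0 0 0 0 0 0 0; 0 0 0 0 0 0 0' 35| egrep 'pos|ft|grip'; done
python3 -m handwheel '0 0 2 0 0 0 0;0 0 5 0 0 0 0;0 0 8 0 0 0 0;0 0 11 0 0 0 0;0 0 14 0 0 0 0;0 0 14 0 0 0 0;0 0 14 0 0 0 0'
python3 - <<'E'
from h import *
import pickle
i2=snap("scene","pics/s7.png"); pickle.dump(i2,open("s7.pkl","wb"))
q=w2px(i2,[.6,-.25,.15])[0].astype(int); print(q)
cv2.imwrite("pics/k.png",cv2.convertScaleAbs(cv2.resize(i2["color"][q[1]-35:q[1]+35,q[0]-35:q[0]+35,::-1],None,fx=8,fy=8,interpolation=2),alpha=1.3))
E
```

```text
position: [0.5934, -0.2242, 0.0046]
position: [0.594, -0.2242, 0.0055]
ft_force: [-1.0, 0.7, 10.0]
grip_width: 0.0265
gripper_force: 35.5
position: [0.5941, -0.2242, 0.0055]
ft_force: [-1.1, 0.2, 9.3]
grip_width: 0.0265
gripper_force: 35.5
time_s: 56.27
position: [0.5937, -0.2241, 0.1454]
tool_rot: [[-0.136, 0.991, 0.003], [0.991, 0.136, -0.002], [-0.002, 0.002, -1.0]]
ft_force: [-0.1, 0.1, -2.8]
grip_width: 0.0265
gripper_force: 34.7
[187 197]
```

View pics/k.png

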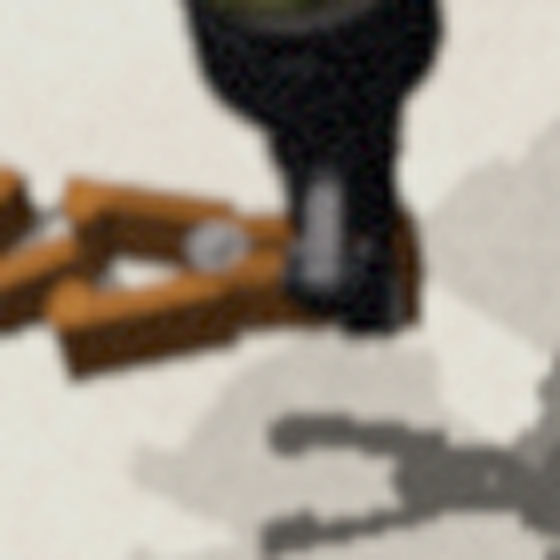

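```bash
for i in 1 2 3; do python3 -m handwheel '-1 1.4 0 0 0 5 0;-2 2.8 0 0 0 10 0;-3 4.2 0 0 0 16 0;-4 5.6 0 0 0 22 0;-5 7 0 0 0 28 0;-6 8 0 0 0 34 0;-6.27 8.23 0 0 0 39 0;-6.27 8.23 0 0 0 39 0' | egrep 'pos|grip'; done
python3 -m handwheel '0 0 0 0 0 0 0;0 0 0 0 0 0 0;0 0 0 0 0 0 0'
python3 - <<'E'
from h import *
import pickle
i2=pickle.load(open("s7.pkl","rb"))
print("obs hinge",152+217/8-.4,162+243/8-.4)
for off in(.038,.042,.046): print(off,w2px(i2,[.5937+.136*off,-.2241-.991*off,.172])[0])
E
```

```text
position: [0.5293, -0.1405, 0.1425]
grip_width: 0.0266
gripper_force: 34.7
position: [0.4671, -0.0588, 0.1431]
grip_width: 0.0263
gripper_force: 34.7
position: [0.4049, 0.0232, 0.1435]
grip_width: 0.0265
gripper_force: 34.8
time_s: 58.57
position: [0.4056, 0.0225, 0.1437]
tool_rot: [[-0.823, -0.568, -0.0], [-0.568, 0.823, -0.0], [0.0, 0.0, -1.0]]
ft_force: [-0.5, 0.1, -0.4]
grip_width: 0.0264
gripper_force: 34.7
obs hinge 178.725 191.975
0.038 [182.13227721 191.99103621]
0.042 [180.5530405  192.04550253]
0.046 [178.97449453 192.09999785]
```

```bash
python3 -m handwheel '0 0 -3 0 0 0 0;0 0 -6 0 0 0 0;0 0 -9 0 0 0 0;0 0 -11 0 0 0 0;0 0 -12.5 0 0 0 0;0 0 -13.4 0 0 0 0;0 0 -13.5 0 0 0 0;0 0 -13.5 0 0 0 0'|egrep 'pos|ft'
python3 -m handwheel '.8 .6 0 0 0 0 0;1.7 1.2 0 0 0 0 0;2.6 1.8 0 0 0 0 0;3.4 2.4 0 0 0 0 0;4.1 2.95 0 0 0 0 0;4.1 2.95 0 0 0 0 0;4.1 2.95 0 0 0 0 0;4.1 2.95 0 0 0 0 0'
python3 - <<'E'
from h import *
import pickle
i2=snap("scene","pics/s8.png"); pickle.dump(i2,open("s8.pkl","wb"))
q=w2px(i2,[.49,.09,.03])[0].astype(int); print(q)
cv2.imwrite("pics/l.png",cv2.convertScaleAbs(cv2.resize(i2["color"][q[1]-35:q[1]+35,q[0]-35:q[0]+35,::-1],None,fx=8,fy=8,interpolation=2),alpha=1.3))
E
```

```text
position: [0.4053, 0.0227, 0.0086]
ft_force: [0.2, 0.3, -1.2]
time_s: 59.9
position: [0.4458, 0.0525, 0.0089]
tool_rot: [[-0.821, -0.571, -0.0], [-0.571, 0.821, -0.0], [0.0, 0.0, -1.0]]
ft_force: [-0.6, -1.2, -0.5]
grip_width: 0.0267
gripper_force: 34.8
[321 199]
```

View pics/l.png

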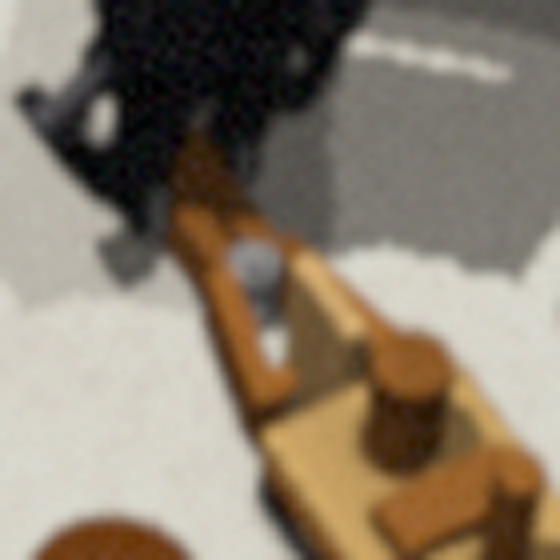

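The clip is around the rudder in the view (hinge at crop (256,262), rudder's top free end near (300,258), hull stern corner (265,430)). I check the depth with the same camera before letting go.

```bash
python3 - <<'E'
from h import *
import pickle
i2=pickle.load(open("s8.pkl","rb"))
g=lambda x,y,z:px2w(i2,[[286+x/8-.4,164+y/8-.4]],[z])[0]
u=np.array([.8211,.5707]);n=np.array([-.5707,.8211])
for nm,x,y,z in(("hinge",256,262,.036),("rudder",300,252,.076),("sterncorner",265,430,.045),("funnel",413,362,.1),("nose",272,400,.034)):
    w=g(x,y,z); d=w[:2]-[.5603,.1309]; print(nm,w.round(4),"along",(d@u).round(4),"across",(d@n).round(4))
E
```

```text
hinge [0.4854 0.0796 0.036 ] along -0.0908 across 0.0006
rudder [0.5075 0.0935 0.076 ] along -0.0646 across -0.0006
sterncorner [0.5602 0.0865 0.045 ] along -0.0254 across -0.0364
funnel [0.5643 0.1319 0.1   ] along 0.0038 across -0.0014
nose [0.5408 0.0885 0.034 ] along -0.0402 across -0.0237
```

Corrected for the camera's offset, the hinge is at -94 mm, so the noses sit 20 mm past the edge. I release and withdraw.

```bash
python3 -m handwheel '0 0 0 0 0 0 .4;0 0 0 0 0 0 .5;0 0 0 0 0 0 .6;0 0 0 0 0 0 .7;0 0 0 0 0 0 .8;0 0 0 0 0 0 .9;0 0 0 0 0 0 1;0 0 0 0 0 0 1'|egrep 'pos|ft|grip'
python3 -m handwheel '0 0 0 0 0 0 1;0 0 0 0 0 0 1;0 0 3 0 0 0 1;0 0 7 0 0 0 1;0 0 11 0 0 0 1;0 0 15 0 0 0 1;0 0 18 0 0 0 1;0 0 18 0 0 0 1'|egrep 'pos|ft'
python3 -m handwheel '0 -4 0 0 0 0 1;0 -30 0 0 0 0 1;0 -30 0 0 0 0 1;0 -30 0 0 0 0 1;0 -30 0 0 0 0 1;0 -30 0 0 0 0 1;0 -30 0 0 0 0 1;0 -30 0 0 0 0 1'|egrep 'pos|ft'
python3 - <<'E'
from h import *
import pickle
im=snap("top","pics/top9.png"); i2=snap("scene","pics/s9.png"); pickle.dump((im,i2),open("9.pkl","wb"))
a=cv2.resize(im["color"][175:275,110:265,::-1],(465,300),interpolation=2); b=cv2.resize(i2["color"][175:275,300:460,::-1],(480,300),interpolation=2)
m=np.zeros((600,480,3),np.uint8); m[:300,:465]=a; m[300:]=b
cv2.imwrite("pics/m.png",cv2.convertScaleAbs(m,alpha=1.3))
E
```

```text
position: [0.4461, 0.0525, 0.0089]
ft_force: [0.3, 0.1, -0.3]
grip_width: 0.0851
gripper_force: 0.0
position: [0.4483, 0.0523, 0.1945]
ft_force: [0.4, 0.3, -0.6]
position: [0.4511, -0.2466, 0.1879]
ft_force: [-1.2, 0.3, -0.6]
```

View pics/m.png

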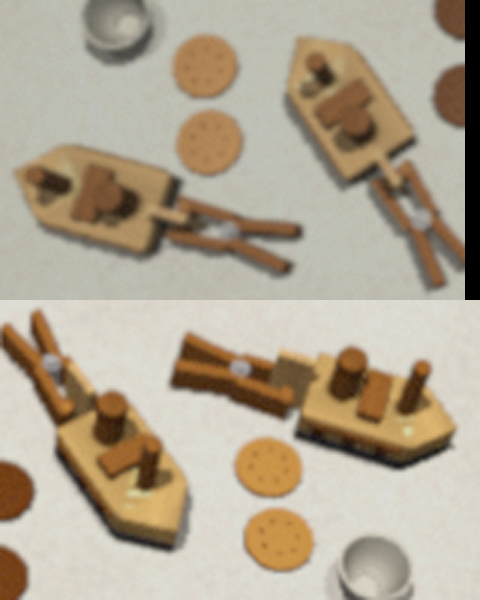

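Both clips sit on the rudders, and the biscuits and bowl are undisturbed. One numeric check, then I hand in.

```bash
python3 -m handwheel '0 0 0 0 0 0 1;0 0 0 0 0 0 1;0 0 0 0 0 0 1;0 0 0 0 0 0 1' | egrep 'time|pos'; python3 - <<'E'
from h import *
import pickle
im,i2=pickle.load(open("9.pkl","rb"))
h=px2w(im,[[110+420/3-.4,175+217/3-.4]],[.035])[0]; d=h[:2]-[.5603,.1309]; a=d@[.8211,.5707]
print(h,a,d@[-.5707,.8211])
if -.101<a<-.087: print(env.close_job())
E
```

```text
time_s: 62.38
position: [0.4515, -0.2402, 0.189]
[0.48276985 0.07649649 0.035     ] -0.09470808441996337 -0.0004242669708577132
the job is handed in; nothing more can be done
None
```

I checked both ferries that were on the table, left then middle: funnel then mast of each was pulled at about 14 N (16.3 N at most), held over three seconds and let sink back, then a clip was put low on its rudder with the noses about 20–22 mm past the edge, and the job was handed in at about 62 s with no verdict shown.

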